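# Register a welded plastic foot on the pin plate and lift it level for inspection

## Task

The black plastic foot (the bar with the raised block at one end) lies askew on the aluminium locating plate: keeping it flat on the plate, push it snug against all three steel pins, its far long side against the pair and its block end against the single pin. Then grip it and lift it straight up, level and still square to the plate, until its underside is 10 to 15 cm above the plate, and finish while still holding it there, steady and level, so its underside can be inspected. Do not tip it, and leave the other things on the bench where they are.

Things in the scene. Friction and masses are not known exactly. Their poses are not given: they have to be found in the camera images.
- foot: The part: black plastic bar 40 (x) x 200 (y) x 22 mm high with a welded block on top at its +y end (last 50 mm, same width; 44 mm high there). About 0.2 kg. Origin: centre of the underside, z up. Balance point: 15 mm from the origin towards the block. At the start flat on the plate, turned up to 0.2 rad from the plate's axes, block end towards the single pin.
- plate: Aluminium plate fixed to the bench, 220 (x) x 360 (y) x 12 mm thick; origin: centre of its underside; x points away from the robot (turned up to 0.3 rad), z up. Three steel pins, 12 mm in diameter, stand 30 mm high on its top: a pair at x = +46, y = +75 and -75 mm, and a single one at x = +20, y = +106 mm.
- home (a point): Point on the plate's top face (12 mm above the bench), axes as the plate's, at plate x = +20, y = 0 mm: where the foot's origin comes, axes parallel, when the foot lies against all three pins. At the start the foot is 45 to 75 mm short of it in x, 20 to 55 mm short in y. Fingers have over 25 mm of room beside the foot between the pair of pins.
- spare: Bystander: plain black plastic bar 40 x 250 x 22 mm without a block, lying on the bench just beyond the plate; origin centre of underside, long along its y.
- offcut: Bystander: small black plastic block 30 x 55 x 15 mm lying on the plate's far right corner, beyond the pins; origin centre of underside.
- roller: Bystander: seam roller, wooden handle 26 mm thick, 150 mm long in all, on the bench to the right; origin under the handle.
- coil: Bystander: grey plastic ring 110 mm across, 30 mm high, on the bench to the right; origin centre of underside.
- mug: Bystander: white mug 80 mm across, 85 mm high, on the bench to the right; origin centre of underside.
- driver: Bystander: screwdriver, about 200 mm long, lying on the bench to the left; origin under it, handle towards its -x.
- cleaner: Bystander: bottle 60 mm across, 160 mm high, on the bench to the left; origin centre of underside.
Not all that is in view belongs to the job. What is shaped like the foot but orange is not meant.

How it is judged:
On the way, in this order (a step that is already met when the one before it is completed fails the run):
1. the foot lies flat on the plate against all three pins (origin within 2.5 mm of home each way, square within 0.025 rad) (x of foot in the frame of home between -0.0025 and 0.0025 m and y of foot in the frame of home between -0.0025 and 0.0025 m and z of foot in the frame of home below 0.004 m and angle between the y axis of foot and the y axis of plate, either way round below 0.025 rad), for 0.3 s.
2. the foot is lifted off the plate in the fingers, clear of the pins (z of foot in the frame of home above 0.06 m and contact force between foot and the fingers above 1 N), for 0.2 s.
At the end, for the whole second after the job is handed in: The foot is held in the fingers only, touching neither plate nor spare bar, its underside 90 to 160 mm above the plate, within 40 mm sideways of its registered place, square to the plate within 0.15 rad, level within 0.07 rad, still (under 0.02 m/s and 0.1 rad/s) (z of foot in the frame of home between 0.09 and 0.16 m and horizontal distance between foot and home below 0.04 m and angle between the y axis of foot and the y axis of plate, either way round below 0.15 rad and angle between foot's own z axis and vertical below 0.07 rad and linear speed of foot below 0.02 m/s and angular speed of foot below 0.1 rad/s and contact force between foot and the fingers above 1 N and contact force between foot and plate below 0.05 N and contact force between foot and spare below 0.05 N); the arm keeps its last pose, push and grip.
It fails at once if the foot is tipped by more than 0.3 rad (angle between foot's own z axis and vertical above 0.3 rad).
It fails at once if the foot is raised over 15 mm while more than 40 mm sideways of its registered place (z of foot in the frame of home above 0.015 m and horizontal distance between foot and home above 0.04 m).
It fails at once if another thing on the bench is moved by more than 25 mm (distance of any of spare, offcut, roller, coil, mug, driver, cleaner from where it was at the start of the episode above 0.025 m).
It also fails if it takes over 64 s, if anything falls off the work surface, if the arm or the gripper's body presses on something with over 40 N, if the wrist force passes 120 N, or if a joint passes its speed limit or range.

## Robot

A 7-joint arm with a two-finger parallel gripper is mounted at the origin on the work surface. World frame = base frame: x ahead of the robot, y to its left, z up, the work surface at z = 0. Lengths are in m, angles in rad, forces in N, time in s.
With the tool pointing down it reaches from about 0.425 to 0.875 m from the base axis. Payload 4.7 kg.
Tool frame: the origin (TCP) lies between the finger pads; the fingertips stand 11 mm ahead of it and the grasp point (between the pads) lies 8 mm behind it; z points along the fingers, y is the line along which they close (so a half turn about z gives the same grasp; the last joint's range is limited). The gripper opens to 87 mm and grips with 3 to 60 N. Pads are 19 mm wide; open, the fingers measure 117 mm over their backs; the gripper's body (75 mm by 190 mm) begins 51 mm behind the grasp point.
Start: joints at [-1.188, 0.321, -0.07, 1.45, 0.023, 1.371, -0.057], TCP at [0.234, 0.606, 0.234] pointing down, gripper open.
Joint ranges: [-2.86, 2.86], [-0.3, 2.09], [-1.38, 1.24], [0.06, 2.45], [-1.56, 4.7], [0.09, 2.05], [-2.69, 2.69]. Speed limits (rad/s): [2.57, 2.57, 3.14, 3.14, 3.14, 3.14, 3.14].

## Interface

Orientations are given as a rotation vector (axis times angle).
In Python, from bench import ctrl gives the robot as it stands. The module is installed in compiled form; this text tells all that it offers.
- The arm moves only by the shell command python3 -m inch 'ROWS' [FORCE]. ROWS is JSON, a list of rows, each an object with "slide": the shift along the tool's x, y, z scaled (see below), a list of three; "angular": the turn, a rotation vector about the tool's x, y, z scaled (see below), a list of three; "claw": the opening, from -1 (shut) to 1 (fully open). In form: [{"slide": [tx, ty, tz], "angular": [rx, ry, rz], "claw": claw}, ...]. A call has 1 to 10 rows; each row is the pose to reach, as a shift and turn from the pose commanded when the call began, along the tool's axes at that moment; what a row does not reach only later rows make up. The controller multiplies each number of a shift by 0.25 m and each number of a turn by 30 degrees. A row lasts 1/10 s, in which the tool goes at most 50 mm and 8.59 degrees, less where a joint would pass 70% of its speed; a pose out of reach is approached as far as the arm can. A call with a number of a shift or a turn outside -1 to 1 is refused whole. A call with a gripper value outside its range is refused whole. The fingers move at their own pace and stop on an object; FORCE is the grip in N (left out, the last holds). Time passes only in rows, so rows that repeat a pose let the fingers close. It gives the time, the measured TCP pose, the force, the opening and the grip force at its end, in the units of the state.
- ctrl.get_state(): the state, without advancing time (a new reading comes with each control period).
- ctrl.get_image(name): name is "side" or "top" or "wrist"; returns a dict with "color" (420x560x3 uint8, red, green, blue), "depth" (420x560 float32, m along the optical axis (not along the pixel's ray), 0 where there is no reading), "camera_matrix" (3x3 intrinsics, pixels), "extrinsics" (4x4, takes a point from camera to world coordinates); the wrist camera has in their place "tool_from_camera" (4x4, takes a point from camera to tool coordinates, whose origin is the TCP and whose axes are the flange's). Camera axes: x right, y up, looking along -z (the intrinsics and any distortion apply to the point x, -y, -z); pixel columns grow to the right and rows downward; lengths in m; the calibration is good to about 2 mm. A picture is of the moment at which its call begins: read the wrist's pose just before it.
- ctrl.close_job(): hands the job in; it is judged then, once.
Trained networks look in the newest picture that a camera, given by its name, has taken for a name from the list of things; names that differ only in an ending like _2 or _b are one class to them, and where a whole thing is asked for, a point or a joint stands for the part that bears it (a point fixed in the world has none). Each returns a list of dicts, best first, with "confidence" (0 to 1); they miss things now and then, are a little off and sometimes report something else, mostly with a low value. They report only what shows in the picture. A call takes as long as a camera call. They do not tell look-alikes from the thing itself.
- ctrl.find_in(query, camera): "bbox" ([centre column, centre row, width, height] in pixels, round what is visible of it).
- ctrl.outline_of(query, camera): "mask" (420x560 bool, what is visible of it) and "bbox" ([centre column, centre row, width, height] in pixels, round what is visible of it).
The state is a dict: "time": time; "joint_positions": joint angles; "qd": joint speeds; "joint_torque": joint torques, N m; "position": TCP position; "tool_rot": TCP orientation; "ft_force": force on the tool from outside, world axes, zero at the start; "torque": the same for the moment, N m; "grip_width": opening from 0.0 (shut) to 1.0 (fully open); "grip_force": force on a finger pad.
Only numpy, scipy, OpenCV 4.12 (cv2) and the standard library are available. Lean on these libraries where they do the work, as an engineer would, in place of code of your own. Each camera call takes 0.05 s, during which the arm holds its last target. There are 200 camera calls.

## Working session

There is one attempt and no reset: what is moved stays moved. The work goes in short steps, Python scripts to look and compute and a shell command to move; the robot and the scene stay as the last step left them, time stands still between calls to the robot, and variables do not carry over. Pictures are saved under pics/ and viewed, at most 10 in all, crops included, and the job is handed in when it is done.

```bash
mkdir -p pics; cat > h.py <<'E'
import numpy as np,cv2
from scipy.spatial.transform import Rotation as R
from bench import ctrl
def grab(n,f=None):
    s=ctrl.get_state(); im=ctrl.get_image(n)
    if 'extrinsics' in im: T=np.array(im['extrinsics'])
    else:
        W=np.eye(4);W[:3,:3]=R.from_rotvec(s['tool_rot']).as_matrix();W[:3,3]=s['position'];T=W@np.array(im['tool_from_camera'])
    if f: cv2.imwrite('pics/'+f,im['color'][...,::-1])
    return im,T
def cloud(im,T):
    K=np.array(im['camera_matrix']);d=im['depth'];v,u=np.mgrid[:d.shape[0],:d.shape[1]]
    P=np.stack([(u-K[0,2])/K[0,0]*d,-(v-K[1,2])/K[1,1]*d,-d],-1)
    return P@T[:3,:3].T+T[:3,3]
E
python3 - <<'E'
from h import *
s=ctrl.get_state();print(s)
a,T=grab('top','top0.png');print(T.round(3).tolist(),a['camera_matrix'],a.keys())
b,T2=grab('side','side0.png');print(T2.round(3).tolist(),b['camera_matrix'])
for n in('foot','plate','spare','offcut'):
  print(n,[(np.round(x['bbox']),round(x['confidence'],2)) for x in ctrl.find_in(n,'top')])
c=np.hstack([a['color'],b['color']])[...,::-1]
E
```

```text
{'time': 0.0, 'joint_positions': array([-1.18793246,  0.32181179, -0.07008234,  1.4517055 ,  0.02259383,
        1.37076037, -0.05688036]), 'qd': array([ 7.96710931e-05, -1.98416588e-04,  3.47180358e-04,  2.09423161e-04,
        1.22493416e-04, -9.60196389e-04, -2.38073029e-04]), 'joint_torque': array([ 3.02434291e-04, -4.91294003e+01, -4.03856384e-01, -3.12529135e+01,
       -6.40573818e-02,  4.35344561e-02,  1.59770711e-04]), 'position': array([0.23415283, 0.60578681, 0.23245343]), 'tool_rot': array([-5.75855997e-01, -3.08810226e+00,  2.95399496e-03]), 'ft_force': array([ 0.16386459, -0.49368928, -0.1342682 ]), 'torque': array([-0.02341935,  0.00554918,  0.03388486]), 'grip_force': 0.0, 'grip_width': 0.9970654392173588}
[[0.005, 0.993, -0.121, 0.31], [-1.0, 0.003, -0.01, -0.026], [-0.01, 0.121, 0.993, 1.415], [0.0, 0.0, 0.0, 1.0]] [[529.13519029   0.         279.02870281]
 [  0.         529.13519029 209.58033913]
 [  0.           0.           1.        ]] dict_keys(['color', 'depth', 'camera_matrix', 'extrinsics'])
[[0.986, 0.111, -0.126, 0.328], [-0.168, 0.586, -0.793, -1.023], [-0.014, 0.803, 0.596, 0.811], [0.0, 0.0, 0.0, 1.0]] [[512.49348444   0.         286.59004182]
 [  0.         512.49348444 203.94443694]
 [  0.           0.           1.        ]]
foot [(array([377., 283.,  79.,  54.]), 0.81), (array([275., 197.,  73.,  36.]), 0.66), (array([184., 292.,  52.,  74.]), 0.55)]
plate [(array([259., 192., 147.,  92.]), 0.85)]
spare [(array([255., 132.,  95.,  27.]), 0.96)]
offcut [(array([296., 156.,  22.,  18.]), 0.75), (array([124., 219.,  15.,  72.]), 0.45)]
```

View pics/top0.png

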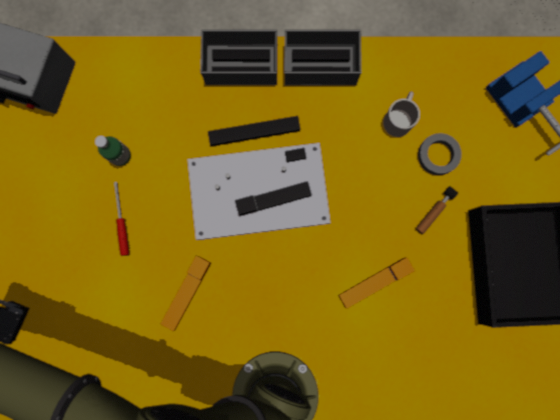

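View pics/side0.png

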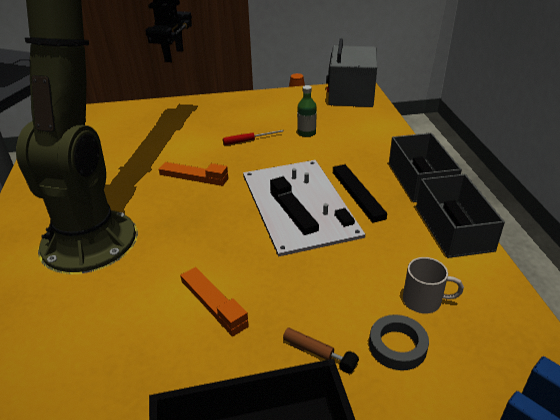

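The top view shows the black foot at about (274,197) with its block at the left (246,205). The pins are at (228,177), (283,170) and the single one at (218,187), the offcut at (296,156) and the spare at (254,131). The side view agrees, and the two orange feet are decoys.

```bash
cat >> h.py <<'E'
def rect(P):
    (c,(w,h),a)=cv2.minAreaRect((P[:,:2]*1000).astype(np.float32))
    b=cv2.boxPoints(((c),(w,h),a)); e=[b[1]-b[0],b[2]-b[1]]; e=max(e,key=np.linalg.norm); 
    e=e*np.sign(e[1]); return np.round(c,1),sorted((round(w,1),round(h,1))),round(float(np.arctan2(-e[0],e[1])),4)
E
python3 - <<'E'
from h import *
for n in('top','side'):
    im,T=grab(n);P=cloud(im,T);g=im['color'].max(-1)
    ms=ctrl.outline_of('plate',n)[0]['mask']
    m=cv2.morphologyEx(ms.astype(np.uint8),cv2.MORPH_CLOSE,np.ones((25,25)))>0
    ok=im['depth']>0
    q=P[ms&ok&(abs(P[...,2]-.012)<.006)];print(n,'plate',rect(q),np.median(q[:,2]))
    dk=m&ok&(g<70)
    k,l,st,c=cv2.connectedComponentsWithStats(dk.astype(np.uint8))
    for i in range(1,k):
        if st[i,4]>100:
            q=P[(l==i)];z=q[:,2];print(' dark',st[i],rect(q),np.percentile(z,[5,50,95]).round(4)); 
            if st[i,4]>500:
                print('  bar',rect(q[(z>.027)&(z<.042)]),np.median(z[(z>.027)&(z<.042)]),' blk',rect(q[z>.05]),np.median(z[z>.05]))
    q=P[m&ok&(g>=70)&(P[...,2]>.025)];print(' pin pts',len(q))
    if n=='top':
        for u,v in((228,177),(283,170),(218,187)): print(P[v-2:v+3,u-2:u+3].reshape(-1,3)[np.argmax(P[v-2:v+3,u-2:u+3,2])])
E
```

```text
top plate (array([533.2,  44.6]), [221.5, 360.4], 0.1276) 0.0123642113085628
 dark [286 149  20  13 198] (array([627.6, -53.4]), [28.8, 50.9], 0.1821) [0.0228 0.0271 0.0319]
 dark [ 236  182   75   34 1105] (array([508. ,   5.5]), [38.9, 197.4], 0.2796) [0.0296 0.0356 0.0587]
  bar (array([508.4,   3.6]), [38.7, 193.6], 0.2846) 0.034351576750381474  blk (array([488.2,  74.6]), [38.9, 49.2], 0.2762) 0.0563048118966365
 pin pts 177
[0.56497765 0.12587099 0.04666926]
[ 0.31042357 -0.02561838  1.41476445]
[0.53836694 0.15173992 0.0462099 ]
side plate (array([531. ,  49.9]), [221.9, 367.7], 0.1251) 0.013240336190634472
 dark [ 270  177   49   58 1175] (array([511. ,   7.9]), [63.5, 205.4], 0.1931) [0.0164 0.0352 0.0576]
  bar (array([508. ,   5.4]), [40.8, 202.4], 0.2816) 0.03512001405077969  blk (array([486.5,  76.4]), [40.0, 50.9], 0.2836) 0.05644181439141599
 dark [335 208  20  19 232] (array([627.4, -52.4]), [31.5, 55.8], 0.2425) [0.0145 0.0268 0.0306]
 dark [278 235  87  20 188] (array([ 553.2, -128.4]), [6.9, 217.1], -1.4438) [0.0019 0.0055 0.0095]
 pin pts 91
```

```bash
cat >> h.py <<'E'
def plan(x,y,z,ytool):
    "tool pointing down with tool-y at world angle ytool (mod pi): the slide/angular numbers"
    s=ctrl.get_state();W=R.from_rotvec(s['tool_rot'])
    best=None
    for a in(ytool,ytool+np.pi):
        ty=np.array([np.cos(a),np.sin(a),0]);tz=np.array([0,0,-1.]);M=np.stack([np.cross(ty,tz),ty,tz],1)
        r=(W.inv()*R.from_matrix(M)).as_rotvec()
        if best is None or np.linalg.norm(r)<np.linalg.norm(best): best=r
    t=W.inv().apply(np.array([x,y,z])-s['position'])
    print('t',s['time'],'pos',s['position'].round(4),'slide',(t/.25).round(4),'ang',(np.degrees(best)/30).round(4),'F',s['ft_force'].round(2),'grip',round(s['grip_width'],3),round(s['grip_force'],1),'q7',s['joint_positions'][6].round(2))
E
python3 -c "
from h import *
plan(.40,.32,.25,.281);plan(.497,.025,.25,.281)"
```

```text
t 0.5 pos [0.2343 0.6063 0.2335] slide [-1.0309 -0.8293 -0.0658] ang [1.0000e-04 1.0000e-04 1.7591e+00] F [-0.98 -0.29  0.21] grip 1.001 0.0 q7 -0.06
t 0.5 pos [0.2343 0.6063 0.2335] slide [-1.8181 -1.7902 -0.0658] ang [1.0000e-04 1.0000e-04 1.7591e+00] F [-0.98 -0.29  0.21] grip 1.001 0.0 q7 -0.06
```

```bash
python3 -m inch '[{"slide":[-0.95,-0.9,-0.06],"angular":[0,0,0.9],"claw":1},{"slide":[-0.95,-0.9,-0.06],"angular":[0,0,0.9],"claw":1},{"slide":[-0.95,-0.9,-0.06],"angular":[0,0,0.9],"claw":1},{"slide":[-0.95,-0.9,-0.06],"angular":[0,0,0.9],"claw":1},{"slide":[-0.95,-0.9,-0.06],"angular":[0,0,0.9],"claw":1},{"slide":[-0.95,-0.9,-0.06],"angular":[0,0,0.9],"claw":1},{"slide":[-0.95,-0.9,-0.06],"angular":[0,0,0.9],"claw":1},{"slide":[-0.95,-0.9,-0.06],"angular":[0,0,0.9],"claw":1}]'; python3 -c "
from h import *
plan(.497,.025,.25,.281)"
```

```text
time: 1.3
position: [0.3776, 0.3063, 0.2494]
tool_rot: [1.292, 2.862, 0.001]
ft_force: [-1.4, 0.7, 0.1]
grip_width: 0.998
grip_force: 0.0
t 1.3 pos [0.3776 0.3063 0.2494] slide [-1.16   -0.386  -0.0017] ang [0.0031 0.0013 0.8433] F [-1.38  0.69  0.1 ] grip 0.998 0.0 q7 -0.02
```

```bash
python3 -m inch '[{"slide":[-1,-0.35,0],"angular":[0,0,0.84],"claw":1},{"slide":[-1,-0.35,0],"angular":[0,0,0.84],"claw":1},{"slide":[-1,-0.35,0],"angular":[0,0,0.84],"claw":1},{"slide":[-1,-0.35,0],"angular":[0,0,0.84],"claw":1},{"slide":[-1,-0.35,0],"angular":[0,0,0.84],"claw":1},{"slide":[-1,-0.35,0],"angular":[0,0,0.84],"claw":1},{"slide":[-1,-0.35,0],"angular":[0,0,0.84],"claw":1},{"slide":[-1,-0.35,0],"angular":[0,0,0.84],"claw":1}]'; cat > look.py <<'E'
from h import *
import sys
im,T=grab('wrist',sys.argv[1]);P=cloud(im,T);g=im['color'].max(-1);ok=im['depth']>0;z=P[...,2]
near=(abs(P[...,0]-.532)<.16)&(abs(P[...,1]-.047)<.2)&ok
m=near&(abs(z-.012)<.005)&(g>90)&(np.ptp(im['color'].astype(int),axis=-1)<50)
print('plate visible z',np.median(z[m]),m.sum())
k,l,st,c=cv2.connectedComponentsWithStats((near&(z>.022)&(z<.075)).astype(np.uint8))
for i in range(1,k):
    if st[i,4]>60:
        q=P[l==i];zz=q[:,2];print(st[i],rect(q),'z95',np.percentile(zz,95).round(4),'g',np.median(g[l==i]))
        for lo,hi in((.029,.037),(.039,.046),(.051,.06)):
            s=(zz>lo)&(zz<hi)
            if s.sum()>25: print('   z',np.median(zz[s]).round(4),rect(q[s]))
plan(.497,.025,.25,.281)
E
python3 look.py w1.png
```

```text
time: 2.1
position: [0.4762, 0.0679, 0.2485]
tool_rot: [-1.874, -2.521, -0.001]
ft_force: [0.1, 0.7, -0.1]
grip_width: 0.997
grip_force: 0.0
plate visible z 0.011754215595657425 34471
[341 125  14  11 124] (array([537.6, 156.8]), [11.2, 11.5], 0.2866) z95 0.043 g 201.0
   z 0.0418 (array([537.6, 157. ]), [11.0, 11.1], -1.2766)
[449 142  16  25  62] (array([674.7, 169.1]), [14.8, 28.8], 0.0923) z95 0.0234 g 24.0
[356 155  15  12 124] (array([567.2, 129.6]), [10.9, 11.3], -0.291) z95 0.0426 g 194.0
   z 0.0416 (array([567.4, 129.6]), [10.5, 11.0], -0.291)
[ 270  159   36  124 3963] (array([504.,  25.]), [40.3, 164.1], 0.2841) z95 0.0566 g 51.0
   z 0.0336 (array([504.,  25.]), [40.2, 164.0], 0.2886)
   z 0.0423 (array([481.2, 103.6]), [0.6, 38.7], -1.2834)
   z 0.0557 (array([488.6,  79.9]), [39.0, 50.2], 0.291)
[330 265  12  14 121] (array([586.8, -18.2]), [10.7, 11.6], -1.4454) z95 0.0424 g 126.0
   z 0.0329 (array([585.4, -16.2]), [6.7, 11.6], -0.9776)
   z 0.0416 (array([587. , -18.1]), [10.7, 11.0], -1.4454)
t 2.15 pos [0.476  0.0685 0.2484] slide [-0.191   0.0299 -0.0064] ang [-0.0004 -0.0015  0.0248] F [-0.62  0.44 -0.2 ] grip 1.001 0.0 q7 0.07
```

View pics/w1.png

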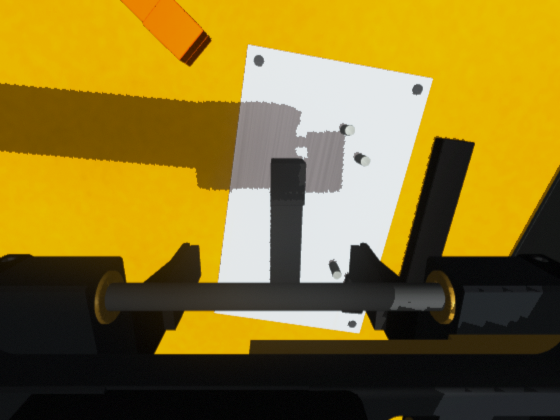

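The wrist view shows the block top at (288,180) and pins at (347,130), (362,160) and (335,267). The measured pin spacing is 149 mm and the heights are 34, 56 and 42 mm, all as specified. Home is (0.5514, 0.0523) at yaw ~0.131, and the foot origin is (0.510, 0.008) at yaw 0.285.

```bash
python3 -c "
from h import *
plan(.5055,.0223,.026,.285)"
```

```text
t 2.15 pos [0.476  0.0685 0.2484] slide [-0.2119  0.0595  0.8896] ang [-0.0004 -0.0015  0.0172] F [-0.62  0.44 -0.2 ] grip 1.001 0.0 q7 0.07
```

```bash
python3 -m inch '[{"slide":[-0.21,0.06,0],"angular":[0,0,0.017],"claw":1},{"slide":[-0.21,0.06,0.1],"angular":[0,0,0.017],"claw":1},{"slide":[-0.21,0.06,0.25],"angular":[0,0,0.017],"claw":1},{"slide":[-0.21,0.06,0.4],"angular":[0,0,0.017],"claw":1},{"slide":[-0.21,0.06,0.5],"angular":[0,0,0.017],"claw":1},{"slide":[-0.21,0.06,0.6],"angular":[0,0,0.017],"claw":1},{"slide":[-0.21,0.06,0.68],"angular":[0,0,0.017],"claw":1},{"slide":[-0.21,0.06,0.68],"angular":[0,0,0.017],"claw":1}]'; python3 look.py w2.png; python3 -c "
from h import *
plan(.5055,.0223,.026,.285)"
```

```text
time: 2.95
position: [0.5032, 0.0224, 0.0758]
tool_rot: [-1.88, -2.512, 0.007]
ft_force: [0.3, 0.4, 0.4]
grip_width: 1.003
grip_force: 0.0
plate visible z 0.011770849385754817 80186
[384  30  34  31 686] (array([538. , 156.6]), [11.5, 12.1], -1.1694) z95 0.0427 g 206.0
   z 0.0331 (array([535.8, 154.1]), [5.2, 11.5], 0.8561)
   z 0.0418 (array([538. , 156.6]), [11.7, 11.7], 0.5614)
[411  99  35  22 617] (array([567.4, 129.4]), [11.7, 11.8], -1.0602) z95 0.0427 g 199.0
   z 0.0331 (array([564.4, 128. ]), [5.0, 11.6], 0.4206)
   z 0.0416 (array([567.9, 129.3]), [11.4, 11.8], -1.3398)
[  242   110    74   173 11253] (array([497.6,  47.7]), [40.2, 115.8], 0.2847) z95 0.0567 g 34.0
   z 0.0337 (array([505.3,  21.4]), [40.0, 60.9], 0.2839)
   z 0.0558 (array([488.3,  79.6]), [40.2, 49.4], 0.2863)
[179 243  22  40 282] (array([459.8,  12.1]), [7.9, 22.9], 0.681) z95 0.0745 g 40.0
[349 243  23  40 306] (array([545. ,  37.5]), [8.1, 22.7], -0.1145) z95 0.0743 g 30.0
[ 250  311   55   29 1547] (array([523.9, -42.2]), [26.6, 40.1], -1.284) z95 0.0345 g 41.0
   z 0.0337 (array([523.9, -42.2]), [26.6, 40.1], -1.284)
[357 311  22  24 246] (array([585.9, -20.2]), [8.0, 12.5], 1.0002) z95 0.0423 g 120.5
   z 0.0331 (array([582.2, -17.8]), [2.6, 7.9], -0.2993)
   z 0.0414 (array([586.1, -20.4]), [7.9, 12.1], 1.0165)
t 3.0 pos [0.5046 0.0222 0.0775] slide [ 0.0199 -0.0282 -0.69  ] ang [-0.0059 -0.001   0.008 ] F [-0.46  0.82  0.23] grip 0.999 0.0 q7 0.28
t 3.0 pos [0.5046 0.0222 0.0775] slide [-0.0005  0.0042  0.2059] ang [-0.0059 -0.0011  0.0004] F [-0.46  0.82  0.23] grip 0.999 0.0 q7 0.28
```

```bash
python3 -m inch '[{"slide":[0,0.004,0.1],"angular":[0,0,0],"claw":1},{"slide":[0,0.004,0.205],"angular":[0,0,0],"claw":1},{"slide":[0,0.004,0.205],"angular":[0,0,0],"claw":1},{"slide":[0,0.004,0.205],"angular":[0,0,0],"claw":0},{"slide":[0,0.004,0.205],"angular":[0,0,0],"claw":-0.3},{"slide":[0,0.004,0.205],"angular":[0,0,0],"claw":-0.3},{"slide":[0,0.004,0.205],"angular":[0,0,0],"claw":-0.3},{"slide":[0,0.004,0.205],"angular":[0,0,0],"claw":-0.3},{"slide":[0,0.004,0.205],"angular":[0,0,0],"claw":-0.3},{"slide":[0,0.004,0.205],"angular":[0,0,0],"claw":-0.3}]' 10; python3 -c "
from h import *
plan(.5055,.0223,.026,.285)"
```

```text
time: 4.0
position: [0.5065, 0.0205, 0.0274]
tool_rot: [-1.887, -2.511, 0.001]
ft_force: [-0.8, 0.7, -0.1]
grip_width: 0.463
grip_force: 10.0
t 4.0 pos [0.5065 0.0205 0.0274] slide [ 0.0081 -0.0018  0.0055] ang [-0.0015 -0.0005 -0.0057] F [-0.83  0.65 -0.11] grip 0.463 10.0 q7 0.32
```

```bash
python3 -c "
from h import *
plan(.5463,.0609,.0274,.131)"
```

```text
t 4.0 pos [0.5065 0.0205 0.0274] slide [ 0.111   0.1979 -0.0002] ang [-0.0015 -0.0004  0.2885] F [-0.83  0.65 -0.11] grip 0.463 10.0 q7 0.32
```

```bash
python3 -m inch '[{"slide":[0.01,0.02,0],"angular":[0,0,0.07],"claw":-0.3},{"slide":[0.03,0.05,0],"angular":[0,0,0.15],"claw":-0.3},{"slide":[0.05,0.09,0],"angular":[0,0,0.22],"claw":-0.3},{"slide":[0.07,0.13,0],"angular":[0,0,0.288],"claw":-0.3},{"slide":[0.09,0.165,0],"angular":[0,0,0.288],"claw":-0.3},{"slide":[0.11,0.197,0],"angular":[0,0,0.288],"claw":-0.3},{"slide":[0.11,0.197,0],"angular":[0,0,0.288],"claw":-0.3},{"slide":[0.11,0.197,0],"angular":[0,0,0.288],"claw":-0.3},{"slide":[0.11,0.197,0],"angular":[0,0,0.288],"claw":-0.3}]'; python3 look.py w3.png;python3 -c "
from h import *
plan(.5497,.0654,.0274,.131)"
```

```text
time: 4.9
position: [0.547, 0.0616, 0.0274]
tool_rot: [2.07, 2.363, 0.003]
ft_force: [1.2, 1.6, -0.2]
grip_width: 0.46
grip_force: 10.0
plate visible z 0.011842428149313633 91137
[270  62  29  34 748] (array([538.3, 156.8]), [11.5, 11.7], -1.1954) z95 0.0428 g 232.0
   z 0.0337 (array([536.4, 152.8]), [3.0, 10.3], 1.145)
   z 0.0417 (array([538.3, 156.9]), [11.4, 11.6], -0.1319)
[533  82  17  20  67] (array([661.7, 169.1]), [5.0, 8.8], -0.7527) z95 0.0234 g 25.0
[537  96  20  16  70] (array([664.9, 164.2]), [4.9, 9.9], -0.7511) z95 0.023 g 25.0
[  199    98   157   185 19360] (array([542.8, 102.4]), [66.4, 92.7], 0.0882) z95 0.0568 g 25.0
   z 0.0338 (array([542.9,  94.3]), [57.7, 75.8], 0.119)
   z 0.0417 (array([558.6,  89.6]), [44.1, 86.8], -0.6357)
   z 0.0558 (array([541. , 108.1]), [66.5, 79.9], 0.1252)
[212 311  21  29 420] (array([525.1,  56.4]), [5.2, 17.2], 0.1289) z95 0.0736 g 24.0
[ 239  311   72   29 2059] (array([551.,  31.]), [20.1, 39.9], -1.4276) z95 0.0347 g 32.0
   z 0.0338 (array([551.,  31.]), [20.1, 39.9], -1.4276)
[317 311  21  29 422] (array([569.4,  62.3]), [5.3, 17.4], 0.1294) z95 0.0739 g 24.0
t 4.95 pos [0.5468 0.0614 0.0274] slide [-0.1174 -0.2156 -0.8907] ang [ 0.0024 -0.0014 -0.2849] F [1.67 1.66 0.07] grip 0.461 10.0 q7 0.14
t 4.95 pos [0.5468 0.0614 0.0274] slide [0.0143 0.0136 0.0001] ang [ 0.0022 -0.0016  0.0016] F [1.67 1.66 0.07] grip 0.461 10.0 q7 0.14
```

```bash
python3 -m inch '[{"slide":[0.006,0.006,0],"angular":[0,0,0],"claw":-0.3},{"slide":[0.01,0.01,0],"angular":[0,0,0],"claw":-0.3},{"slide":[0.014,0.014,0],"angular":[0,0,0],"claw":-0.3},{"slide":[0.014,0.014,0],"angular":[0,0,0],"claw":-0.3}]'; python3 -m inch '[{"slide":[0.004,0.0,0],"angular":[0,0,0],"claw":-0.3},{"slide":[0.008,0.0,0],"angular":[0,0,0],"claw":-0.3},{"slide":[0.008,0.0,0],"angular":[0,0,0],"claw":-0.3}]'
```

```text
time: 5.35
position: [0.5483, 0.0627, 0.0273]
tool_rot: [-2.072, -2.36, 0.005]
ft_force: [-3.8, -1.9, 5.0]
grip_width: 0.459
grip_force: 10.0
time: 5.65
position: [0.5491, 0.0649, 0.0274]
tool_rot: [2.071, 2.361, -0.003]
ft_force: [-1.4, -4.2, 4.4]
grip_width: 0.459
grip_force: 10.0
```

```bash
python3 -m inch '[{"slide":[0.004,0.0,0],"angular":[0,0,0],"claw":-0.3},{"slide":[0.008,0.0,0],"angular":[0,0,0],"claw":-0.3},{"slide":[0.008,0.0,0],"angular":[0,0,0],"claw":-0.3}]';python3 -m inch '[{"slide":[0,0.004,0],"angular":[0,0,0],"claw":-0.3},{"slide":[0,0.008,0],"angular":[0,0,0],"claw":-0.3},{"slide":[0,0.008,0],"angular":[0,0,0],"claw":-0.3}]'; cat > chk.py <<'E'
from h import *
import sys
im,T=grab('wrist',sys.argv[1]);P=cloud(im,T);z=P[...,2];ok=im['depth']>0
yaw=.131;c,s=np.cos(yaw),np.sin(yaw)
X=(P[...,0]-.5514)*c+(P[...,1]-.0523)*s;Y=-(P[...,0]-.5514)*s+(P[...,1]-.0523)*c
def box(n,m):
    a,b=X[m]*1e3,Y[m]*1e3;print(n,m.sum(),'x',np.percentile(a,[.5,99.5]).round(1),'y',np.percentile(b,[.5,99.5]).round(1),rect(P[m]))
pin=ok&(abs(z-.0418)<.002)
box('block',ok&(abs(z-.056)<.003)&(abs(X)<.03)&(Y>.03)&(Y<.12))
box('bar',ok&(abs(z-.034)<.003)&(abs(X)<.03)&(Y<.06))
for n,x,y in(('single',0,.106),('left',.026,.075),('right',.026,-.075)):
    m=pin&(np.hypot(X-x,Y-y)<.011)
    if m.sum()>20: box(n,m)
st=ctrl.get_state();print('F',st['ft_force'],st['position'])
E
python3 chk.py w4.png
```

```text
time: 5.95
position: [0.549, 0.0649, 0.0273]
tool_rot: [2.071, 2.359, -0.005]
ft_force: [-1.5, -8.9, 3.4]
grip_width: 0.461
grip_force: 10.0
time: 6.25
position: [0.5491, 0.065, 0.0273]
tool_rot: [-2.072, -2.36, 0.01]
ft_force: [-6.4, -8.8, 9.2]
grip_width: 0.459
grip_force: 10.0
block 12267 x [-20.5  18.8] y [50.2 99.2] (array([540.8, 126.1]), [40.2, 49.7], 0.135)
bar 6897 x [-26.  25.] y [-27.1  42.2] (array([550.2,  59.6]), [57.7, 70.7], 0.1476)
single 648 x [-4.9  6.3] y [100.3 111. ] (array([538.3, 157.2]), [10.9, 11.3], -1.4332)
left 543 x [21.4 32. ] y [68.9 80.1] (array([568.2, 129.5]), [10.8, 11.6], 0.1817)
F [-6.4375579  -9.60491381  9.39540804] [0.54906985 0.06494669 0.02724059]
```

View pics/w4.png

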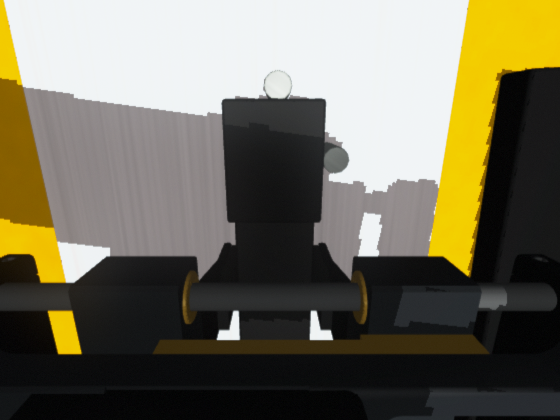

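The block end sits at the single pin (277,86) and its far side by the left pair pin (335,158). I'll press a little more towards the pair.

```bash
python3 -m inch '[{"slide":[0,0.005,0],"angular":[0,0,0],"claw":-0.3},{"slide":[0,0.01,0],"angular":[0,0,0],"claw":-0.3},{"slide":[0,0.01,0],"angular":[0,0,0],"claw":-0.3},{"slide":[0,0.01,0],"angular":[0,0,0],"claw":-0.3}]'; python3 -c "
from h import *
s=ctrl.get_state();print(s['torque'])";python3 chk.py w5.png
```

```text
time: 6.7
position: [0.5492, 0.0652, 0.0269]
tool_rot: [-2.07, -2.357, 0.015]
ft_force: [-11.2, -9.2, 12.9]
grip_width: 0.457
grip_force: 10.0
[-2.25581123  2.75480065  0.09383054]
block 12375 x [-20.5  18.9] y [50.1 99.4] (array([540.8, 126. ]), [40.2, 49.9], 0.1294)
bar 6824 x [-25.8  24.8] y [-26.7  42. ] (array([550.2,  59.6]), [57.8, 70.4], 0.1421)
single 642 x [-5.   6.4] y [100.5 111. ] (array([538.2, 157.4]), [11.0, 11.7], -1.4391)
left 547 x [21.1 32.1] y [68.9 80. ] (array([568. , 129.6]), [11.3, 11.5], -0.0966)
F [-11.56759086  -8.47252914  13.64727112] [0.54921681 0.06518186 0.02687897]
```

```bash
python3 -m inch '[{"slide":[-0.004,-0.006,0],"angular":[0,0,0],"claw":-0.3},{"slide":[-0.008,-0.013,0],"angular":[0,0,0],"claw":-0.3},{"slide":[-0.008,-0.013,0],"angular":[0,0,0],"claw":-0.3},{"slide":[-0.008,-0.013,0],"angular":[0,0,0],"claw":0.3},{"slide":[-0.008,-0.013,0],"angular":[0,0,0],"claw":0.3},{"slide":[-0.008,-0.013,0],"angular":[0,0,0],"claw":0.3}]'; python3 chk.py w6.png
python3 -m inch '[{"slide":[0,0,-0.1],"angular":[0,0,0],"claw":0.6},{"slide":[0,0,-0.3],"angular":[0,0,0],"claw":0.6},{"slide":[0,0,-0.5],"angular":[0,0,0],"claw":0.6},{"slide":[0,0,-0.7],"angular":[0,0,0],"claw":0.6},{"slide":[-0.3,0,-0.8],"angular":[0,0,0],"claw":0.6},{"slide":[-0.3,0,-0.8],"angular":[0,0,0],"claw":0.6},{"slide":[-0.3,0,-0.8],"angular":[0,0,0],"claw":0.6},{"slide":[-0.3,0,-0.8],"angular":[0,0,0],"claw":0.6}]'; python3 chk.py w7.png
```

```text
time: 7.35
position: [0.5509, 0.0679, 0.0273]
tool_rot: [-2.07, -2.363, -0.002]
ft_force: [-0.3, -0.0, -0.5]
grip_width: 0.616
grip_force: 0.0
block 12046 x [-20.4  18.9] y [50.  99.3] (array([540.9, 125.9]), [40.2, 50.0], 0.1333)
bar 6352 x [-26.7  28.3] y [-24.6  41.6] (array([550.3,  60.5]), [59.9, 67.6], 0.1296)
single 637 x [-4.9  6.1] y [100.2 110.9] (array([538.2, 157.1]), [11.0, 11.8], -1.4368)
left 535 x [21.2 32. ] y [69.  80.1] (array([568.1, 129.5]), [11.2, 11.6], 0.9507)
F [-0.11938014 -0.13834987  0.10464242] [0.55079886 0.0677441  0.02731411]
time: 8.2
position: [0.5605, -0.0076, 0.2275]
tool_rot: [-2.072, -2.361, -0.002]
ft_force: [0.3, 1.1, 0.6]
grip_width: 0.799
grip_force: 0.0
block 2352 x [-20.8  18.7] y [49.9 98.9] (array([540.6, 126. ]), [40.1, 49.4], 0.1326)
bar 4778 x [-20.7  19. ] y [-99.7  48.1] (array([558.2,  27.7]), [49.2, 151.0], 0.1367)
single 97 x [-5.2  5.5] y [102.9 111.1] (array([537.6, 158.4]), [8.4, 10.8], -1.436)
left 117 x [20.7 31.8] y [69.  79.8] (array([567.7, 129.4]), [10.8, 11.2], 1.1773)
right 81 x [21.1 31.5] y [-80.5 -69.7] (array([587.3, -18.8]), [10.4, 11.0], 0.1493)
F [-0.44425445  0.394064   -0.05811472] [ 0.56015721 -0.00638232  0.22690724]
```

View pics/w7.png

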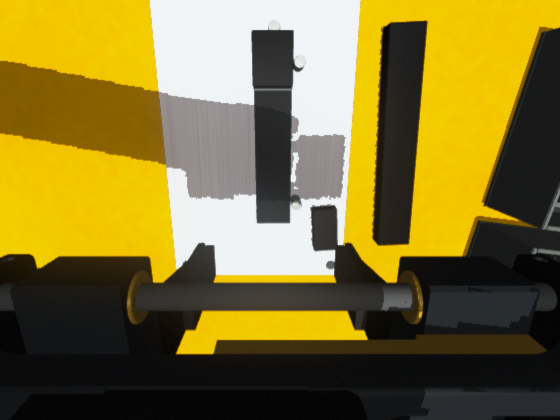

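Released: block is at (272,58), with the pins touching or nearly touching at (274,25), (299,62) and (296,202). All three gaps look closed to about 1 mm, so I'll nudge it once with the near finger towards the pair and then grip.

```bash
python3 -c "
from h import *
plan(.5494,.0672,.0275,.1315)"
```

```text
t 8.25 pos [ 0.5602 -0.0064  0.2269] slide [ 0.2965 -0.0036  0.798 ] ang [-0.0006 -0.0021  0.0013] F [-0.44  0.39 -0.06] grip 0.798 0.0 q7 0.17
```

```bash
python3 -m inch '[{"slide":[0.15,-0.004,0.1],"angular":[0,0,0],"claw":0.6},{"slide":[0.296,-0.004,0.2],"angular":[0,0,0],"claw":0.6},{"slide":[0.296,-0.004,0.4],"angular":[0,0,0],"claw":0.6},{"slide":[0.296,-0.004,0.55],"angular":[0,0,0],"claw":0.6},{"slide":[0.296,-0.004,0.7],"angular":[0,0,0],"claw":0.6},{"slide":[0.296,-0.004,0.798],"angular":[0,0,0],"claw":0.5},{"slide":[0.296,-0.004,0.798],"angular":[0,0,0],"claw":0.2},{"slide":[0.296,-0.004,0.798],"angular":[0,0,0],"claw":0.2},{"slide":[0.296,-0.004,0.798],"angular":[0,0,0],"claw":0.2}]'
python3 -m inch '[{"slide":[0,0.01,0],"angular":[0,0,0],"claw":0.2},{"slide":[0,0.02,0],"angular":[0,0,0],"claw":0.2},{"slide":[0,0.024,0],"angular":[0,0,0],"claw":0.2},{"slide":[0,0.028,0],"angular":[0,0,0],"claw":0.2},{"slide":[0,0.032,0],"angular":[0,0,0],"claw":0.2},{"slide":[0,0.032,0],"angular":[0,0,0],"claw":0.2}]'; python3 chk.py w8.png
```

```text
time: 9.15
position: [0.5491, 0.0669, 0.0273]
tool_rot: [-2.068, -2.364, 0.001]
ft_force: [0.3, -0.2, 0.1]
grip_width: 0.624
grip_force: 0.0
time: 9.75
position: [0.5564, 0.0667, 0.0276]
tool_rot: [-2.07, -2.361, 0.003]
ft_force: [-5.8, 1.0, 4.3]
grip_width: 0.597
grip_force: 2.5
block 12144 x [-18.9  20.4] y [49.9 99.1] (array([542.3, 125.9]), [40.2, 50.2], 0.1301)
bar 6608 x [-24.5  20.3] y [-26.7  41.8] (array([546.7,  59.2]), [48.6, 70.0], 0.1291)
single 644 x [-4.8  6.1] y [100.2 110.8] (array([538.3, 157.2]), [10.9, 11.7], -1.4315)
left 506 x [22.1 32. ] y [68.8 80.1] (array([568.5, 129.6]), [10.1, 11.6], 0.1287)
F [-5.34160833 -0.25766854  3.8761113 ] [0.55640275 0.0666688  0.02759068]
```

```bash
python3 -m inch '[{"slide":[0,-0.015,0],"angular":[0,0,0],"claw":0.2},{"slide":[0,-0.032,0],"angular":[0,0,0],"claw":0.2},{"slide":[0,-0.032,0],"angular":[0,0,0],"claw":0.2},{"slide":[0,-0.032,0],"angular":[0,0,0],"claw":0.2},{"slide":[0,-0.032,0],"angular":[0,0,0],"claw":0.2}]'; python3 chk.py w9.png; python3 -c "
from h import *
plan(.5500,.0669,.0275,.1315)"
```

```text
time: 10.3
position: [0.55, 0.0657, 0.028]
tool_rot: [2.071, 2.362, 0.001]
ft_force: [1.0, 0.3, -0.1]
grip_width: 0.601
grip_force: 0.0
block 12050 x [-19.   20.3] y [49.9 99. ] (array([542.4, 126. ]), [40.3, 49.8], 0.1303)
bar 6718 x [-26.4  26.6] y [-27.2  42. ] (array([550.5,  59.6]), [59.7, 70.4], 0.1334)
single 645 x [-5.   6.3] y [100.1 110.8] (array([538.2, 157.1]), [11.1, 11.4], -1.4586)
left 472 x [22.7 32.2] y [68.9 80.1] (array([568.9, 129.7]), [9.7, 11.6], 0.2088)
F [-0.23884233  0.09353854  0.25086522] [0.55002179 0.06564999 0.02795777]
t 10.35 pos [0.55   0.0656 0.028 ] slide [0.005  0.0006 0.0018] ang [ 0.0014  0.     -0.0003] F [-0.24  0.09  0.25] grip 0.6 0.0 q7 0.14
```

```bash
python3 -m inch '[{"slide":[0.005,0,0.002],"angular":[0,0,0],"claw":0.1},{"slide":[0.005,0,0.002],"angular":[0,0,0],"claw":-0.4},{"slide":[0.005,0,0.002],"angular":[0,0,0],"claw":-0.4},{"slide":[0.005,0,0.002],"angular":[0,0,0],"claw":-0.4},{"slide":[0.005,0,0.002],"angular":[0,0,0],"claw":-0.4},{"slide":[0.005,0,0.002],"angular":[0,0,0],"claw":-0.4},{"slide":[0.005,0,0.002],"angular":[0,0,0],"claw":-0.4}]' 30; python3 chk.py w10.png
```

```text
time: 11.05
position: [0.5496, 0.0669, 0.0273]
tool_rot: [2.071, 2.362, 0.0]
ft_force: [1.2, -0.1, -1.7]
grip_width: 0.455
grip_force: 30.0
block 12063 x [-19.7  19.6] y [49.7 98.8] (array([541.7, 125.7]), [40.3, 49.8], 0.1337)
bar 6496 x [-25.3  25.4] y [-25.3  41.3] (array([550.5,  60.1]), [57.5, 68.0], 0.1417)
single 652 x [-4.9  6.4] y [ 99.8 110.9] (array([538.3, 156.9]), [11.3, 11.5], 0.9557)
left 502 x [22.  31.9] y [68.9 80.2] (array([568.4, 129.7]), [10.5, 11.7], 0.3287)
F [ 1.37879477  0.90834125 -0.04369637] [0.54953653 0.06692966 0.02729794]
```

Seated and gripped, so I'll lift slowly.

```bash
python3 -m inch '[{"slide":[0,0,-0.01],"angular":[0,0,0],"claw":-0.4},{"slide":[0,0,-0.04],"angular":[0,0,0],"claw":-0.4},{"slide":[0,0,-0.08],"angular":[0,0,0],"claw":-0.4},{"slide":[0,0,-0.13],"angular":[0,0,0],"claw":-0.4},{"slide":[0,0,-0.18],"angular":[0,0,0],"claw":-0.4},{"slide":[0,0,-0.23],"angular":[0,0,0],"claw":-0.4},{"slide":[0,0,-0.28],"angular":[0,0,0],"claw":-0.4},{"slide":[0,0,-0.33],"angular":[0,0,0],"claw":-0.4},{"slide":[0,0,-0.36],"angular":[0,0,0],"claw":-0.4},{"slide":[0,0,-0.38],"angular":[0,0,0],"claw":-0.4}]' 35;python3 -m inch '[{"slide":[0,0,-0.04],"angular":[0,0,0],"claw":-0.4},{"slide":[0,0,-0.08],"angular":[0,0,0],"claw":-0.4},{"slide":[0,0,-0.1],"angular":[0,0,0],"claw":-0.4},{"slide":[0,0,-0.1],"angular":[0,0,0],"claw":-0.4},{"slide":[0,0,-0.1],"angular":[0,0,0],"claw":-0.4},{"slide":[0,0,-0.1],"angular":[0,0,0],"claw":-0.4},{"slide":[0,0,-0.1],"angular":[0,0,0],"claw":-0.4},{"slide":[0,0,-0.1],"angular":[0,0,0],"claw":-0.4}]'; python3 - <<'E'
from h import *
im,T=grab('wrist');P=cloud(im,T);z=P[...,2];ok=im['depth']>0
m=ok&(abs(P[...,0]-.5414)<.025)&(abs(P[...,1]-.126)<.03)&(z>.14)&(z<.2)
q=P[m];print(m.sum(),rect(q),np.median(q[:,2]));A=np.c_[q[:,:2],np.ones(len(q))]
r=abs(q[:,2]-np.median(q[:,2]))<.006;print('slope',np.linalg.lstsq(A[r],q[r,2],rcond=None)[0])
s=ctrl.get_state();print(s['position'],s['ft_force'],s['grip_force'],s['qd'].round(3))
grab('side','s2.png')
E
```

```text
time: 12.1
position: [0.5498, 0.0669, 0.1233]
tool_rot: [2.071, 2.362, 0.001]
ft_force: [0.4, -0.3, -3.3]
grip_width: 0.457
grip_force: 35.0
time: 12.9
position: [0.5493, 0.0668, 0.147]
tool_rot: [-2.071, -2.362, 0.001]
ft_force: [-0.8, -0.7, -3.1]
grip_width: 0.454
grip_force: 35.0
12066 (array([541.5, 125.5]), [40.3, 50.0], 0.1317) 0.17542642514162787
slope [-0.00157438  0.00112865  0.17613339]
[0.54934282 0.0668221  0.14704822] [-1.11421448  0.25739574 -2.1456391 ] 34.99855935573578 [-0.001 -0.003 -0.001 -0.002 -0.001 -0.001 -0.001]
```

View pics/s2.png

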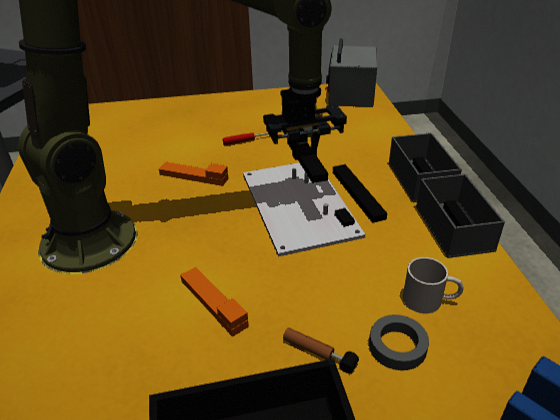

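The side view shows the foot held clear above the plate at about (312,165), with the other things where they were. Block top is at 175 mm, so the underside is about 119 mm above the plate, level within 0.002 rad and steady.

```bash
python3 -c "
from h import *
print(ctrl.close_job())"
```

```text
the job is handed in; nothing more can be done
None
```

The foot was pushed against all three pins, then gripped and lifted level and square to about 12 cm above the plate, and the job was handed in with it held steady; no verdict came back.

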